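# Seat a keyed stamping die and lock it

## Task

Take the leather-stamping die with the slotted round flange and bar handle, and fit it fully home in the socket of the grey die holder: press gently and turn it until you feel its slot drop over the key inside, never forcing it or letting it slam down, so that the flange lies flush on the holder. Then push the steel locking bolt all the way in over the flange, let go, and leave everything else on the bench where it is.

Things in the scene. Friction and masses are not known exactly. Their poses are not given: they have to be found in the camera images.
- die: Die to fit, steel with wooden handle, 0.3-0.5 kg, upright on the bench. Origin: centre of the foot's underside, z up. Foot 36 mm diameter (lowest 2 mm: 33), 16 mm long; above it a round flange 60 mm diameter, 10 mm thick. An 11 mm wide slot opens on its +x side, cut through foot (from 9 mm off the axis outwards) and flange (from 15 mm). Start yaw within 1 rad of the world's +x
- die_handle (a point): Centre of the top of the die's bar handle, on its axis 72 mm above the die's origin. The handle is a block 30 mm along the die's x (the slot's direction), 16 mm along its y, reaching 46 mm down to the flange. Same axes as the die
- holder: Grey die holder, fixed to the bench: a block 90 x 90 mm, 30 mm high. Origin: underside, on the socket's axis, z up. Round socket 40 mm diameter, 3 mm chamfer at the mouth, floor 12 mm above the origin. Yaw within 0.25 rad of the world. On its -x side the bolt's guide, 50 mm high and wide, reaches 112 mm from the axis. Pressing the die into the holder with over 60 N is forcing it; 5 N is ample, approach at under 10 mm/s
- socket (a point): Centre of the socket's mouth, 30 mm above the holder's origin, same axes. Inside stands one steel key, 8 mm wide, flat-topped, from 11.5 mm to 20.5 mm off the axis, its top 8 mm below the mouth. Its angle is clamped anywhere within 1 rad either side of the holder's +x and is not measured: find it by feel. It does not move
- seat (a point): Point on the socket's axis 14 mm above the holder's origin, same axes: where the die's origin is when fully home, flange flush on the block. While its slot is not over the key the foot rests on the key with the die's origin about 8 mm higher. The slot has 1.5 mm play on each side of the key (about 0.08 rad when centred)
- bolt (a joint): Locking bolt, a flat steel slide moving along the holder's +x (towards the socket). 0 = drawn back (starts within 1 mm), 0.016 = fully in at its stop. Needs 2 to 4 N and stays put. Its tongue, 20 mm wide, 41.5 to 49.5 mm above the holder's origin, starts 37 mm from the socket's axis; when in it covers the edge of a seated flange. An unseated flange blocks it
- bolt_post (a point): Centre of the top of the bolt's upright round push post, 14 mm diameter, 34 mm high, top 83.5 mm above the holder's origin; when drawn back it is 78 mm from the socket's axis on the holder's -x side. Push it from the side away from the socket, towards the socket
- die_round: Another die, to be left alone: same size, unslotted round flange, turned round handle, 68 mm high. Origin under its centre
- die_square: Another die, to be left alone: square 56 mm flange, bar handle, 60 mm high. Origin under its centre
- dye_bottle: Amber bottle, 54 mm diameter, 130 mm high, bystander. Origin under its centre
- peg_tin: Small open copper-coloured tin, 76 mm across, 24 mm high, bystander. Origin under its centre
- wax_tin: Closed dark tin, 76 mm across, 28 mm high, bystander. Origin under its centre
- hammer: Hammer lying on the bench, bystander. Origin under its middle
- glue_jar: Jar, 60 mm diameter, 75 mm high, bystander. Origin under its centre
There are look-alikes about, which are no part of the job. What is shaped like the holder but pink or yellow is not meant.

How it is judged:
By the outcome, as a careful person would: the job done as asked, in the order asked, and still so for the second after the job is handed in, with the robot touching nothing.
It also fails if it takes over 67 s, if anything falls off the work surface, if the arm or the gripper's body presses on something with over 40 N, if the wrist force passes 120 N, or if a joint passes its speed limit or range.

## Robot

A 7-joint arm with a two-finger parallel gripper is mounted at the origin on the work surface. World frame = base frame: x ahead of the robot, y to its left, z up, the work surface at z = 0. Lengths are in m, angles in degrees, forces in N, time in s.
With the tool pointing down it reaches from about 0.4 to 0.9 m from the base axis. Payload 5.5 kg.
Tool frame: the origin (TCP) lies between the finger pads; the fingertips stand 17 mm ahead of it and the grasp point (between the pads) lies 2 mm behind it (robot.nose_length is the distance from the TCP to the fingertips, in m); z points along the fingers, x is the direction in which the jaws open and shut, and the axes are right-handed (so a half turn about z gives the same grasp; the last joint's range is limited). The gripper opens to 85 mm and grips with 20 to 120 N. Pads are 22 mm wide; open, the fingers measure 114 mm over their backs; the gripper's body (76 mm by 85 mm) begins 54 mm behind the grasp point. The pads swing forward as they close: fully open they stand 13 mm farther back than shut.
Start: joints at [85.038, 28.699, -24.465, 88.831, 12.651, 65.22, -12.049], TCP at [0.223, -0.611, 0.248] pointing down, gripper open.
Joint ranges: [-164.97, 164.97], [-17.58, 116.51], [-87.97, 89.64], [11.32, 138.91], [-80.73, 260.73], [10.89, 115.49], [-147.41, 147.41]. Speed limits (degrees/s): [147.25, 147.25, 180, 180, 180, 180, 180].

## Interface

Orientations are given as a 3x3 rotation matrix whose columns are the frame's x, y, z axes.
In Python, from station import robot, eyes, order gives the robot as it stands.
- The arm moves only by the tool move_arm, never from a script. Its argument "steps" is a list of rows, each a list of 7 numbers: the finger opening in m, from 0 to 0.0854, then the shift along the tool's x, y, z in m, then the turn, a rotation vector about the tool's x, y, z in degrees. In form: [[hand, tx, ty, tz, rx, ry, rz], ...]. A call has exactly 8 rows; each row is the pose to reach, as a shift and turn from the pose commanded when the call began, along the tool's axes at that moment; what a row does not reach only later rows make up. A row lasts 1/10 s, in which the tool goes at most 50 mm and 8.59 degrees, less where a joint would pass 70% of its speed; a pose out of reach is approached as far as the arm can. A call with a gripper value outside its range is refused whole. The fingers move at their own pace and stop on an object; the grip force is fixed at half the most. Time passes only in rows, so rows that repeat a pose let the fingers close, or fill a call up. It gives the time, the measured TCP pose, the force and the opening at its end, in the units of the state.
- robot.get_obs(): the state, without advancing time (a new reading comes with each control period).
- eyes.grab_frame(name): name is "scene" or "top"; returns a dict with "frame" (384x512x3 uint8, red, green, blue), "intrinsics" (3x3 intrinsics, pixels), "distortion" ([k1, k2, p1, p2, k3] as OpenCV has them; the pictures are not rectified), "extrinsics" (4x4, takes a point from world to camera coordinates). Camera axes: x right, y down, z forward; pixel columns grow to the right and rows downward; lengths in m; the calibration is good to about 2 mm. A picture is of the moment at which its call begins. There is no depth.
- order.sign_off(): hands the job in, once; it reports no verdict.
The state is a dict: "time": time; "joints": joint angles; "qvel": joint speeds; "tau": joint torques, N m; "tcp_pos": TCP position; "eef_rot": TCP orientation; "ft_force": force on the tool from outside, world axes, zero at the start; "wrist_torque": the same for the moment, N m; "finger_gap": finger opening in m.
Only numpy, scipy, OpenCV 4.12 (cv2) and the standard library are available. Lean on these libraries where they do the work, as an engineer would, in place of code of your own. Each camera call takes 0.05 s, during which the arm holds its last target.

## Working session

There is one attempt and no reset: what is moved stays moved. The work goes in short steps, Python scripts to look and compute and a tool call to move; the robot and the scene stay as the last step left them, time stands still between calls to the robot, and variables do not carry over. Pictures are saved under pics/ and viewed, and the job is handed in when it is done.

Besides the shell and the picture viewer there is one more tool, called after "Emit:" by a JSON object that holds its "op" and its "data", one argument or row to a line. move_arm: Moves the arm, as the interface text tells. Its arguments: {"type":"object","properties":{"steps":{"type":"array","items":{"type":"array","items":{"type":"number"}}}},"required":["steps"]}

```bash
ls; mkdir -p pics; python3 - <<'E'
from station import robot, eyes, order
import cv2,numpy as np
for n in ("scene","top"):
    d=eyes.grab_frame(n)
    cv2.imwrite(f"pics/{n}0.png",cv2.resize(d["frame"][:,:,::-1],(800,600),interpolation=cv2.INTER_CUBIC))
    cv2.imwrite(f"pics/{n}0_raw.png",d["frame"][:,:,::-1])
    print(n,d["intrinsics"],d["distortion"],d["extrinsics"])
print(robot.get_obs())
E
```

```text
pics
scene [[467.23208813   0.         255.48985955]
 [  0.         467.23208813 194.01784372]
 [  0.           0.           1.        ]] [-0.005355  0.        0.        0.        0.      ] [[-7.29235059e-01  6.84262752e-01 -8.45582959e-04  3.43326105e-01]
 [ 4.07260148e-01  4.33033101e-01 -8.04127792e-01 -1.80655487e-01]
 [-5.49868530e-01 -5.86742550e-01 -5.94455868e-01  1.67094898e+00]
 [ 0.00000000e+00  0.00000000e+00  0.00000000e+00  1.00000000e+00]]
top [[469.57912532   0.         258.29202924]
 [  0.         469.57912532 184.06627557]
 [  0.           0.           1.        ]] [-0.07266642  0.          0.          0.          0.        ] [[ 0.0029359  -0.99991783  0.01247848  0.05187695]
 [-0.98239901 -0.00521466 -0.18672168  0.51289847]
 [ 0.18677141 -0.01171065 -0.9823336   1.09763757]
 [ 0.          0.          0.          1.        ]]
{'time': 0.1, 'joints': array([ 85.03814952,  28.75046965, -24.4525928 ,  88.88511748,
        12.6481978 ,  65.22246564, -12.04841184]), 'qvel': array([ 0.05431449, -0.135393  , -0.01521172, -0.12414076,  0.00110229,
        0.05591877,  0.03476918]), 'tau': array([-1.03025464e-02, -5.70811522e+01, -5.83815962e+00, -2.81747675e+01,
        1.06834664e-02,  5.53564678e-03, -1.49027329e-05]), 'tcp_pos': array([ 0.22250813, -0.61007642,  0.24734085]), 'eef_rot': array([[ 3.42725875e-01, -9.39435297e-01, -5.45601604e-04],
       [-9.39433655e-01, -3.42726298e-01,  1.75841811e-03],
       [-1.83891206e-03, -9.00988782e-05, -9.99998305e-01]]), 'ft_force': array([ 0.12781825,  1.64797183, -0.95946109]), 'wrist_torque': array([-0.04742056, -0.01865432,  0.02959486]), 'finger_gap': 0.08538655268599413}
```

View pics/scene0.png

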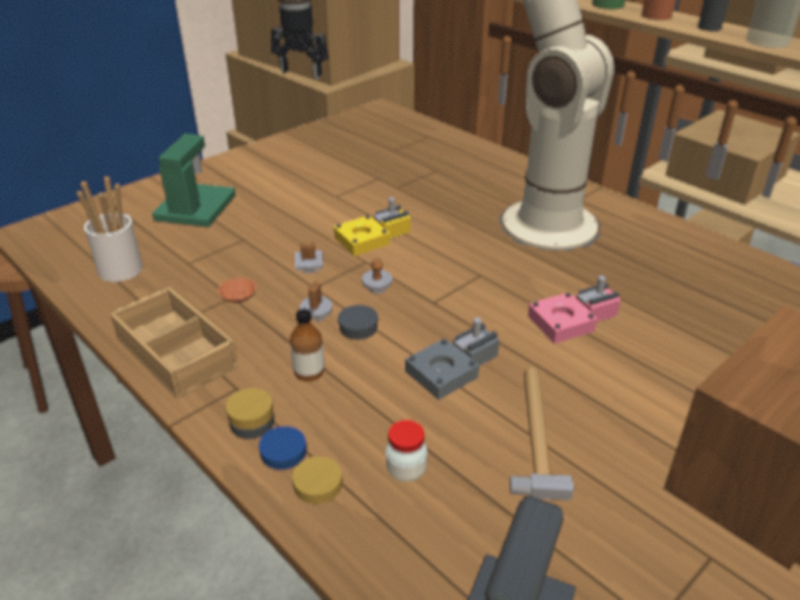

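View pics/top0.png

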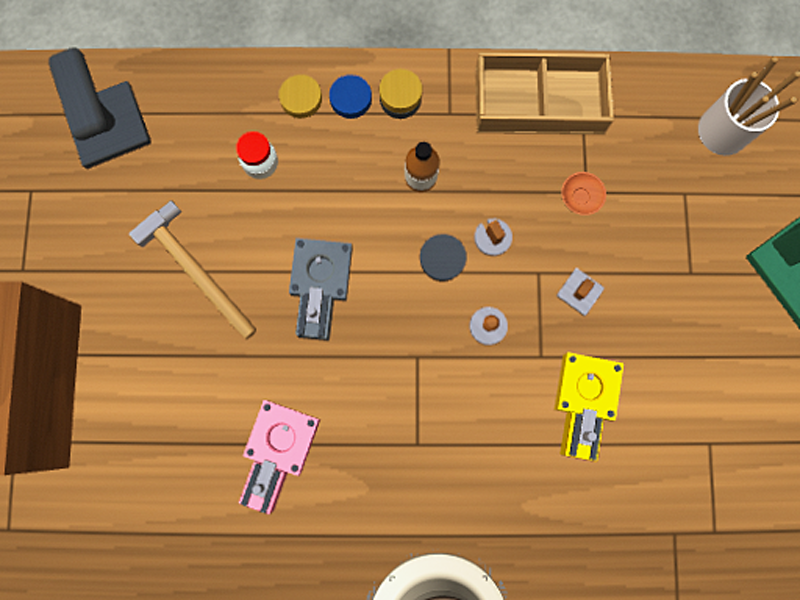

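The scene shows three dies near (310-380, 250-310). The slotted die is probably the one at (494,237) in the top view, with the grey holder's socket at (320,267). I'll zoom in on both.

```bash
python3 - <<'E'
import cv2,numpy as np
t=cv2.imread("pics/top0_raw.png"); s=cv2.imread("pics/scene0_raw.png")
def c(im,u,v,w,h,k): return cv2.resize(im[v:v+h,u:u+w],(w*k,h*k),interpolation=cv2.INTER_CUBIC)
# top die ~ (316,152), holder (205,171)
a=c(t,296,132,40,40,9); b=c(t,180,145,60,80,6)[:360*1]
cv2.imwrite("pics/z1.png",np.hstack([a,b[:360]]))
a=c(s,185,170,40,40,9); b=c(s,255,200,70,60,6)
cv2.imwrite("pics/z2.png",np.hstack([a,b[:360]]))
cv2.imwrite("pics/z3.png",c(t,180,145,60,80,7))
E
```

```text
(no output)
```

View pics/z1.png

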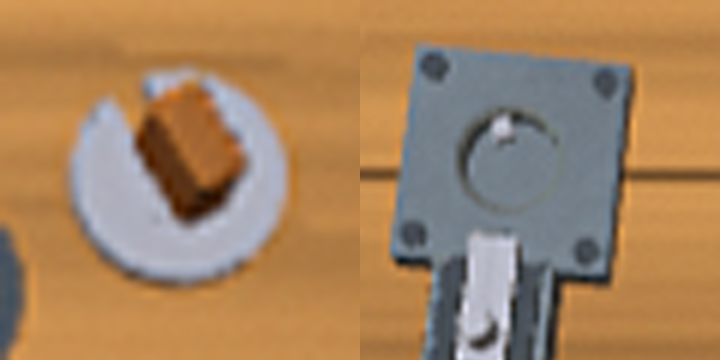

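View pics/z2.png

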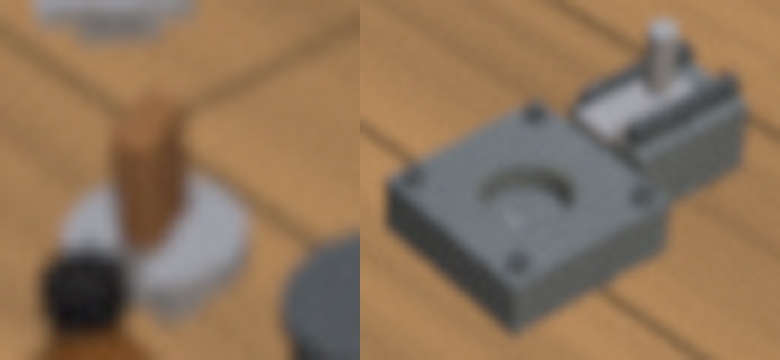

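View pics/z3.png

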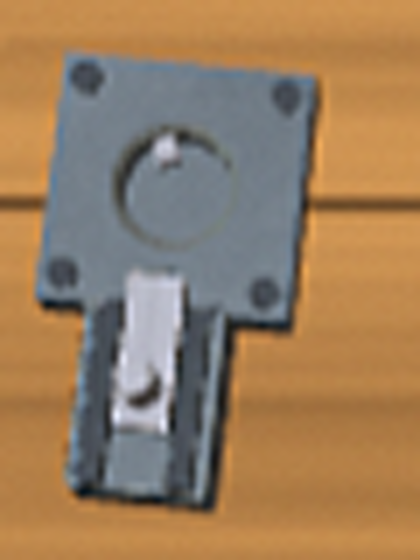

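The slotted die is confirmed, its slot opening up and slightly left in the top view. The grey holder's key shows as a bright spot near the socket's rim, also up and left. Next step is measuring them.

```bash
cat > h.py <<'E'
import cv2,numpy as np
def cast(d,px,z):
    K,D,E=d["intrinsics"],np.array(d["distortion"]),d["extrinsics"]
    p=cv2.undistortPoints(np.array(px,float).reshape(-1,1,2),K,D).reshape(-1,2)
    R,t=E[:3,:3],E[:3,3]; c=-R.T@t
    r=np.c_[p,np.ones(len(p))]@R
    return c+r*((z-c[2])/r[:,2])[:,None]
def circ(p):
    A=np.c_[2*p[:,:2],np.ones(len(p))]; x=np.linalg.lstsq(A,(p[:,:2]**2).sum(1),rcond=None)[0]
    return x[:2],np.sqrt(x[2]+x[0]**2+x[1]**2)
E
python3 - <<'E'
from station import robot, eyes, order
from h import *
d=eyes.grab_frame("top"); f=d["frame"]; hsv=cv2.cvtColor(f,cv2.COLOR_RGB2HSV)
# die flange: low sat bright
m=np.zeros(f.shape[:2],np.uint8); x0,y0=296,132
roi=hsv[132:172,296:336]
m[132:172,296:336]=((roi[...,1]<75)&(roi[...,2]>110)).astype(np.uint8)*255
cs,_=cv2.findContours(m,cv2.RETR_EXTERNAL,cv2.CHAIN_APPROX_NONE); c=max(cs,key=cv2.contourArea)
h=cv2.convexHull(c).reshape(-1,2).astype(float)
for z in (.016,.026): print("flange",z,circ(cast(d,h,z)))
# handle
hm=np.zeros_like(m); hm[132:172,296:336]=((roi[...,1]>120)).astype(np.uint8)*255
hm&=cv2.drawContours(np.zeros_like(m),[cv2.convexHull(c)],-1,255,-1)
cs,_=cv2.findContours(hm,cv2.RETR_EXTERNAL,cv2.CHAIN_APPROX_NONE); c2=max(cs,key=cv2.contourArea)
print("handle rect",cv2.minAreaRect(c2))
# bright top face
v=hsv[132:172,296:336,2]; 
tm=np.zeros_like(m); tm[132:172,296:336]=((roi[...,1]>120)&(v>140)).astype(np.uint8)*255; tm&=hm
cs,_=cv2.findContours(tm,cv2.RETR_EXTERNAL,cv2.CHAIN_APPROX_NONE); c3=max(cs,key=cv2.contourArea)
r=cv2.minAreaRect(c3); print("top rect",r); P=cast(d,cv2.boxPoints(r),.072); print(P[:,:2].mean(0),P[:,:2])
# holder: hue bluish grey
hh=hsv[140:235,170:240]; g=((hh[...,0]>85)&(hh[...,0]<125)&(hh[...,1]>20)).astype(np.uint8)*255
big=np.zeros_like(m); big[140:235,170:240]=g
vis=f.copy(); vis[m>0]=(0,255,0); vis[tm>0]=(255,0,255); vis[big>0]=(0,0,255)
vis=cv2.resize(vis[125:235,170:345],None,fx=4.5,fy=4.5,interpolation=cv2.INTER_NEAREST)
cv2.imwrite("pics/mask.png",vis[...,::-1])
E
```

```text
flange 0.016 (array([ 0.60499131, -0.09174846]), np.float64(0.030638941905201587))
flange 0.026 (array([ 0.60234496, -0.09037336]), np.float64(0.030374212476566822))
handle rect ((315.8000183105469, 147.1000213623047), (16.099689483642578, 9.391485214233398), 63.43495178222656)
top rect ((315.5000305175781, 145.00001525878906), (14.849241256713867, 7.77817440032959), 45.0)
[ 0.60567031 -0.08467066] [[ 0.61178378 -0.06526372]
 [ 0.62581534 -0.07898856]
 [ 0.59949303 -0.1040856 ]
 [ 0.5855891  -0.09034476]]
```

View pics/mask.png

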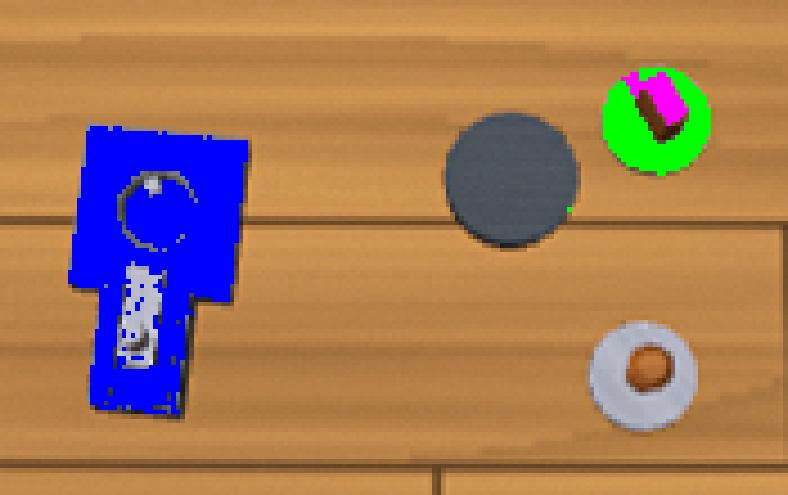

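```bash
python3 - <<'E'
import cv2
t=cv2.imread("pics/top0_raw.png")
a=cv2.resize(t[137:165,302:330],(588,588),interpolation=cv2.INTER_CUBIC)
b=cv2.resize(t[155:187,187:225],(38*16,32*16),interpolation=cv2.INTER_CUBIC)
cv2.imwrite("pics/z4.png",a);cv2.imwrite("pics/z5.png",b)
E
```

```text
(no output)
```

View pics/z4.png

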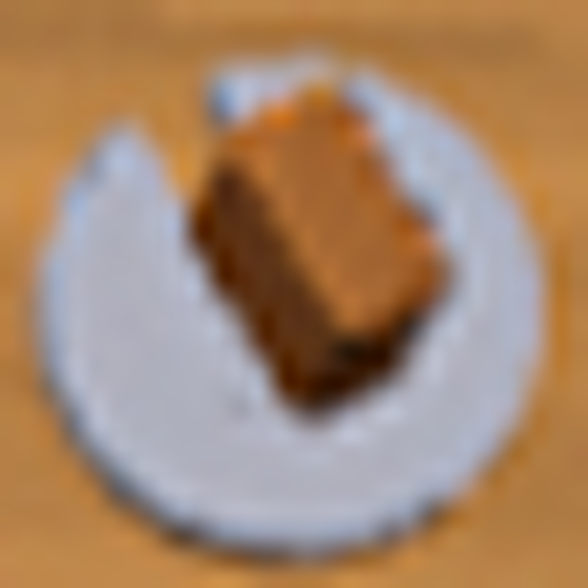

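View pics/z5.png

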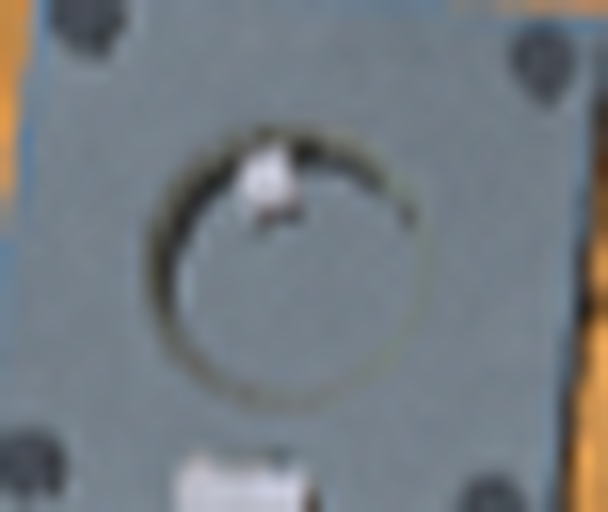

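```bash
python3 - <<'E'
from station import robot, eyes, order
from h import *
d=eyes.grab_frame("top")
px=lambda L,s,o:(np.array(L,float)+.5)/s-.5+np.array(o)
A=lambda v:np.degrees(np.arctan2(v[1],v[0]))
T=cast(d,px([(230,150),(345,90),(450,255),(345,345)],21,(302,137)),.072)[:,:2]
print("handle top c",T.mean(0),"yaw",A(T[0]-T[3]),A(T[1]-T[2]),np.linalg.norm(T[0]-T[3]),np.linalg.norm(T[0]-T[1]))
B=cast(d,px([(195,225),(310,415)],21,(302,137)),.026)[:,:2]; print("base edge yaw",A(B[0]-B[1]),np.linalg.norm(B[0]-B[1]))
S=cast(d,px([(172,102)],21,(302,137)),.026)[0,:2]; c=np.array([.6030,-.0905]); print("slot yaw",A(S-c),np.linalg.norm(S-c))
o=(187,155)
W=cast(d,px([(90,20),(545,60),(30,460),(495,500)],16,o),.03)[:,:2]
print("screws c",W.mean(0),"yaw",A(W[0]-W[2]),A(W[1]-W[3]),A(W[0]-W[1])-90,A(W[2]-W[3])-90)
C=cast(d,px([(150,270),(432,270),(290,130),(290,410)],16,o),.03)[:,:2]; print("socket",C.mean(0),np.linalg.norm(C[0]-C[1]),np.linalg.norm(C[2]-C[3]))
k=cast(d,px([(268,180)],16,o),.022)[0,:2]; print("key",k,A(k-C.mean(0)),np.linalg.norm(k-C.mean(0)))
# scene cross-check: outline flange & socket
d=eyes.grab_frame("scene"); f=d["frame"]
# z2: die crop offset (185,170)x9 ; holder (255,200)x6, hstacked at 360
Q=cast(d,px([(478-360,192),(575-360,185),(525-360,160),(528-360,225)],6,(255,200)),.03)[:,:2]; print("scene socket",Q.mean(0),Q)
Q=cast(d,px([(62,240),(248,230)],9,(185,170)),.026)[:,:2]; print("scene flange",Q.mean(0),np.linalg.norm(Q[0]-Q[1]))
Q=cast(d,px([(148,108)],9,(185,170)),.072)[:,:2]; print("scene handle top",Q)
E
```

```text
handle top c [ 0.60186372 -0.09029593] yaw 28.983967062342018 30.824533803590214 0.026554137175774015 0.015402671411791143
base edge yaw 29.71428078421363 0.027062195462676752
slot yaw 29.404057294221385 0.028523593986100892
screws c [0.54928219 0.1875048 ] yaw -5.861406967502422 -5.267290062818587 -4.868434889955012 -4.687253066214694
socket [0.54752474 0.18737138] 0.04391628659172075 0.04460390903624196
key [0.56367247 0.19210082] 16.32454861953094 0.016826075820625286
scene socket [0.54788911 0.18652684] [[0.56438204 0.17261896]
 [0.52965253 0.19879879]
 [0.53357052 0.17165829]
 [0.56395137 0.20303131]]
scene flange [ 0.60297008 -0.09039909] 0.060664918625727024
scene handle top [[ 0.59816489 -0.09514709]]
```

```bash
cat >> h.py <<'E'
from scipy.spatial.transform import Rotation as Ro
def go(pos,yaw):  # yaw = die yaw carried (tool x at yaw-90), tool down
    from station import robot
    o=robot.get_obs(); R=np.array(o["eef_rot"])
    a=np.radians(yaw-90); x=np.array([np.cos(a),np.sin(a),0]); z=np.array([0,0,-1.]); T=np.c_[x,np.cross(z,x),z]
    print("t",o["time"],"tcp",np.round(o["tcp_pos"],4),"yaw",round(np.degrees(np.arctan2(R[1,0],R[0,0]))+90,2),"F",np.round(o["ft_force"],2),"gap",round(o["finger_gap"],4),"q7",round(o["joints"][6],1))
    print("shift",np.round(R.T@(np.array(pos)-o["tcp_pos"]),4),"rot",np.round(np.degrees(Ro.from_matrix(R.T@T).as_rotvec()),2))
E
python3 -c "
from h import *
go((.6025,-.0904,.20),29.6)"
```

```text
t 0.25 tcp [ 0.2227 -0.6103  0.2478] yaw 20.04 F [-0.65 -0.41  0.79] gap 0.0858 q7 -12.0
shift [-0.3582 -0.535   0.0482] rot [-0.01  0.05 -9.56]
```

Emit:
{"op": "move_arm", "data": {
  "steps": [
    [0.05,-0.03,-0.045,0,0,0,-2],
    [0.05,-0.06,-0.09,0,0,0,-4],
    [0.05,-0.09,-0.134,0,0,0,-6],
    [0.05,-0.12,-0.179,0,0,0,-8],
    [0.05,-0.15,-0.224,0,0,0,-9.5],
    [0.05,-0.18,-0.268,0,0,0,-9.5],
    [0.05,-0.21,-0.313,0,0,0,-9.5],
    [0.05,-0.24,-0.358,0,0,0,-9.5]
  ]
}}

```text
time: 1.05
tcp_pos: [0.4593, -0.2858, 0.2486]
eef_rot: [[0.493, -0.87, 0.0], [-0.87, -0.493, -0.001], [0.001, 0.0, -1.0]]
ft_force: [0.2, -0.4, 0.3]
finger_gap: 0.0499
```

```bash
python3 -c "
from h import *
go((.6025,-.0904,.15),29.6)"
```

```text
t 1.05 tcp [ 0.4593 -0.2858  0.2486] yaw 29.53 F [ 0.17 -0.36  0.26] gap 0.0499 q7 -42.6
shift [-0.0996 -0.2209  0.0985] rot [ 0.   -0.04 -0.07]
```

Emit:
{"op": "move_arm", "data": {
  "steps": [
    [0.05,-0.02,-0.044,0.01,0,0,0],
    [0.05,-0.04,-0.088,0.03,0,0,0],
    [0.05,-0.06,-0.133,0.05,0,0,0],
    [0.05,-0.08,-0.177,0.07,0,0,0],
    [0.05,-0.0874,-0.1938,0.09,0,0,0],
    [0.05,-0.0874,-0.1938,0.0975,0,0,0],
    [0.05,-0.0874,-0.1938,0.0975,0,0,0],
    [0.05,-0.0874,-0.1938,0.0975,0,0,0]
  ]
}}

```text
time: 1.85
tcp_pos: [0.5836, -0.1174, 0.151]
eef_rot: [[0.492, -0.871, -0.0], [-0.871, -0.492, -0.001], [0.001, 0.001, -1.0]]
ft_force: [-0.2, -0.5, -1.2]
finger_gap: 0.0498
```

```bash
python3 - <<'E'
from h import *
from station import robot,eyes
go((.6025,-.0904,.056),29.6)
t=eyes.grab_frame("top")["frame"]; s=eyes.grab_frame("scene")["frame"]
a=cv2.resize(t[125:175,285:345],(600,500),interpolation=cv2.INTER_CUBIC)
b=cv2.resize(s[120:220,160:260],(500,500),interpolation=cv2.INTER_CUBIC)
cv2.imwrite("pics/a1.png",cv2.resize(np.hstack([a,b]),(792,360))[...,::-1])
E
```

```text
t 1.85 tcp [ 0.5836 -0.1174  0.151 ] yaw 29.45 F [-0.22 -0.53 -1.19] gap 0.0498 q7 -69.7
shift [-0.0143 -0.0298  0.0949] rot [ 0.05 -0.03 -0.15]
```

View pics/a1.png

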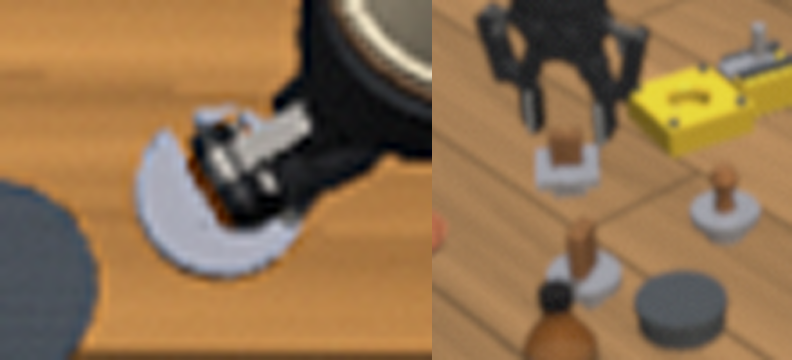

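The arm is still about 33 mm short, so the speed limit cut the motion. I'll check that it has settled and then correct.

```bash
python3 -c "
from h import *
go((.6025,-.0904,.10),29.6)"
```

```text
t 1.95 tcp [ 0.5841 -0.1179  0.1518] yaw 29.39 F [ 0.13 -0.28 -0.1 ] gap 0.05 q7 -69.7
shift [-0.015  -0.0295  0.0517] rot [-0.02 -0.1  -0.21]
```

Emit:
{"op": "move_arm", "data": {
  "steps": [
    [0.05,-0.004,-0.008,0.0,0,0,0],
    [0.05,-0.008,-0.016,0.0,0,0,0],
    [0.05,-0.012,-0.024,0.0,0,0,0],
    [0.05,-0.015,-0.0295,0.0,0,0,-0.2],
    [0.05,-0.015,-0.0295,0.01,0,0,-0.2],
    [0.05,-0.015,-0.0295,0.025,0,0,-0.2],
    [0.05,-0.015,-0.0295,0.04,0,0,-0.2],
    [0.05,-0.015,-0.0295,0.05,0,0,-0.2]
  ]
}}

```text
time: 2.75
tcp_pos: [0.6007, -0.0888, 0.0981]
eef_rot: [[0.496, -0.869, -0.003], [-0.869, -0.496, 0.0], [-0.002, 0.003, -1.0]]
ft_force: [0.2, 0.0, 0.3]
finger_gap: 0.0498
```

```bash
python3 - <<'E'
from h import *
from station import robot,eyes
go((.6025,-.0904,.056),29.6)
t=eyes.grab_frame("top")["frame"]; s=eyes.grab_frame("scene")["frame"]
a=cv2.resize(t[125:175,285:345],(600,500),interpolation=cv2.INTER_CUBIC)
b=cv2.resize(s[150:220,170:240],(500,500),interpolation=cv2.INTER_CUBIC)
cv2.imwrite("pics/a2.png",cv2.resize(np.hstack([a,b]),(792,360))[...,::-1])
E
```

```text
t 2.75 tcp [ 0.6007 -0.0888  0.0981] yaw 29.71 F [0.18 0.01 0.34] gap 0.0498 q7 -74.5
shift [ 0.0024 -0.0009  0.0421] rot [0.16 0.1  0.11]
```

View pics/a2.png

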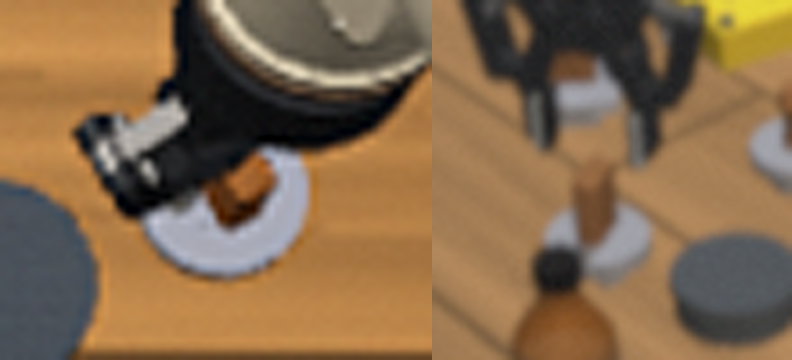

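The handle lies between the fingers in both views, so I'm going down.

Emit:
{"op": "move_arm", "data": {
  "steps": [
    [0.05,0.002,-0.001,0.006,0,0,0],
    [0.05,0.002,-0.001,0.012,0,0,0],
    [0.05,0.002,-0.001,0.018,0,0,0],
    [0.05,0.002,-0.001,0.024,0,0,0],
    [0.05,0.002,-0.001,0.03,0,0,0],
    [0.05,0.002,-0.001,0.036,0,0,0],
    [0.05,0.002,-0.001,0.042,0,0,0],
    [0.05,0.002,-0.001,0.042,0,0,0]
  ]
}}

```text
time: 3.65
tcp_pos: [0.6034, -0.0895, 0.0577]
eef_rot: [[0.496, -0.868, -0.002], [-0.868, -0.496, 0.0], [-0.001, 0.001, -1.0]]
ft_force: [-0.6, -1.0, -0.3]
finger_gap: 0.0504
```

```bash
python3 - <<'E'
from h import *
from station import robot,eyes
go((.6025,-.0904,.056),29.6)
t=eyes.grab_frame("top")["frame"]; s=eyes.grab_frame("scene")["frame"]
a=cv2.resize(t[125:175,285:345],(600,500),interpolation=cv2.INTER_CUBIC)
b=cv2.resize(s[150:220,170:240],(500,500),interpolation=cv2.INTER_CUBIC)
cv2.imwrite("pics/a3.png",cv2.resize(np.hstack([a,b]),(792,360))[...,::-1])
E
```

```text
t 3.65 tcp [ 0.6034 -0.0895  0.0577] yaw 29.75 F [-0.56 -1.02 -0.28] gap 0.0504 q7 -76.1
shift [0.0003 0.0013 0.0017] rot [0.07 0.06 0.15]
```

View pics/a3.png

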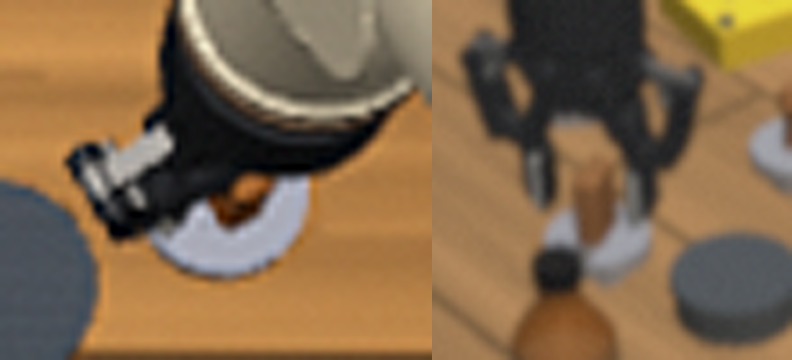

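Both fingers straddle the handle, so I'll close.

Emit:
{"op": "move_arm", "data": {
  "steps": [
    [0.03,0,0.001,0.001,0,0,0],
    [0.02,0,0.001,0.001,0,0,0],
    [0.017,0,0.001,0.001,0,0,0],
    [0.015,0,0.001,0.001,0,0,0],
    [0.012,0,0.001,0.001,0,0,0],
    [0.008,0,0.001,0.001,0,0,0],
    [0.005,0,0.001,0.001,0,0,0],
    [0.005,0,0.001,0.001,0,0,0]
  ]
}}

```text
time: 4.55
tcp_pos: [0.6035, -0.09, 0.0581]
eef_rot: [[0.496, -0.868, 0.0], [-0.868, -0.496, -0.0], [0.0, -0.0, -1.0]]
ft_force: [-1.6, 0.3, 4.6]
finger_gap: 0.0153
```

Emit:
{"op": "move_arm", "data": {
  "steps": [
    [0.005,0,0,-0.005,0,0,0],
    [0.005,0,0,-0.015,0,0,0],
    [0.005,0,0,-0.03,0,0,0],
    [0.005,0,0,-0.045,0,0,0],
    [0.005,0,0,-0.06,0,0,0],
    [0.005,0,0,-0.075,0,0,0],
    [0.005,0,0,-0.085,0,0,0],
    [0.005,0,0,-0.085,0,0,0]
  ]
}}

```text
time: 5.35
tcp_pos: [0.6047, -0.0902, 0.1451]
eef_rot: [[0.496, -0.868, 0.004], [-0.868, -0.496, -0.001], [0.002, -0.003, -1.0]]
ft_force: [0.2, 0.4, -3.4]
finger_gap: 0.0149
```

```bash
python3 - <<'E'
from h import *
from station import robot,eyes
go((.548,.1873,.16),16)
t=eyes.grab_frame("top")["frame"]; s=eyes.grab_frame("scene")["frame"]
a=cv2.resize(t[115:175,275:345],(600,500),interpolation=cv2.INTER_CUBIC)
b=cv2.resize(s[120:220,150:250],(500,500),interpolation=cv2.INTER_CUBIC)
cv2.imwrite("pics/a4.png",cv2.resize(np.hstack([a,b]),(792,360))[...,::-1])
E
```

```text
t 5.35 tcp [ 0.6047 -0.0902  0.1451] yaw 29.74 F [ 0.22  0.37 -3.38] gap 0.0149 q7 -72.6
shift [-0.269  -0.0885 -0.0153] rot [-0.18 -0.12 13.74]
```

View pics/a4.png

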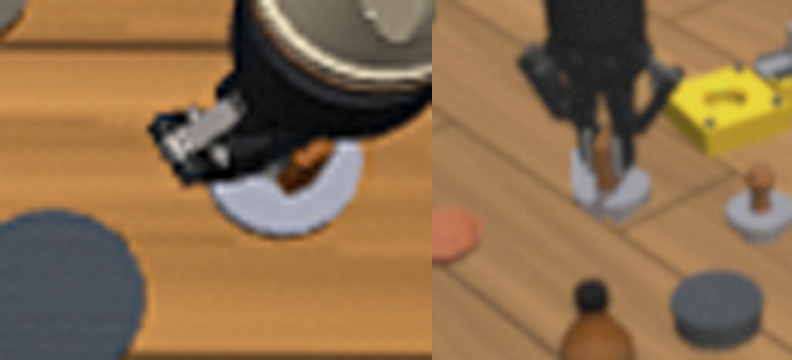

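The die is held and I read about 3.4 N of weight. Next I carry it over the holder.

Emit:
{"op": "move_arm", "data": {
  "steps": [
    [0.005,-0.02,-0.007,-0.01,0,0,1.5],
    [0.005,-0.05,-0.017,-0.02,0,0,3.5],
    [0.005,-0.08,-0.027,-0.03,0,0,5.5],
    [0.005,-0.11,-0.037,-0.03,0,0,7.5],
    [0.005,-0.14,-0.047,-0.03,0,0,9.5],
    [0.005,-0.17,-0.057,-0.03,0,0,11.5],
    [0.005,-0.2,-0.067,-0.03,0,0,13.5],
    [0.005,-0.22,-0.073,-0.03,0,0,13.7]
  ]
}}

```text
time: 6.25
tcp_pos: [0.556, 0.1402, 0.172]
eef_rot: [[0.278, -0.961, -0.002], [-0.961, -0.278, 0.001], [-0.001, 0.001, -1.0]]
ft_force: [0.2, 0.1, -2.8]
finger_gap: 0.015
```

```bash
python3 -c "
from h import *
go((.549,.1877,.16),16)"
```

```text
t 6.25 tcp [0.556  0.1402 0.172 ] yaw 16.15 F [ 0.16  0.11 -2.8 ] gap 0.015 q7 -107.0
shift [-0.0476 -0.0065  0.0121] rot [0.08 0.08 0.15]
```

Emit:
{"op": "move_arm", "data": {
  "steps": [
    [0.005,-0.008,-0.001,0,0,0,0],
    [0.005,-0.018,-0.003,0,0,0,0],
    [0.005,-0.028,-0.004,0,0,0,0],
    [0.005,-0.036,-0.005,0.002,0,0,0],
    [0.005,-0.042,-0.006,0.006,0,0,0],
    [0.005,-0.0465,-0.0065,0.012,0,0,0],
    [0.005,-0.0465,-0.0065,0.017,0,0,0],
    [0.005,-0.0465,-0.0065,0.022,0,0,0]
  ]
}}

```text
time: 7.05
tcp_pos: [0.5508, 0.1832, 0.15]
eef_rot: [[0.276, -0.961, -0.001], [-0.961, -0.276, -0.001], [0.0, 0.001, -1.0]]
ft_force: [-0.8, -0.7, -3.4]
finger_gap: 0.0152
```

```bash
python3 - <<'E'
from h import *
from station import robot,eyes
go((.549,.1877,.15),16)
t=eyes.grab_frame("top")["frame"]; s=eyes.grab_frame("scene")["frame"]
a=cv2.resize(t[130:200,170:254],(600,500),interpolation=cv2.INTER_CUBIC)
b=cv2.resize(s[150:260,240:350],(500,500),interpolation=cv2.INTER_CUBIC)
cv2.imwrite("pics/a5.png",cv2.resize(np.hstack([a,b]),(792,360))[...,::-1])
E
```

```text
t 7.05 tcp [0.5508 0.1832 0.15  ] yaw 16.02 F [-0.84 -0.69 -3.39] gap 0.0152 q7 -112.7
shift [-0.0048  0.0005  0.    ] rot [ 0.04 -0.02  0.02]
```

View pics/a5.png

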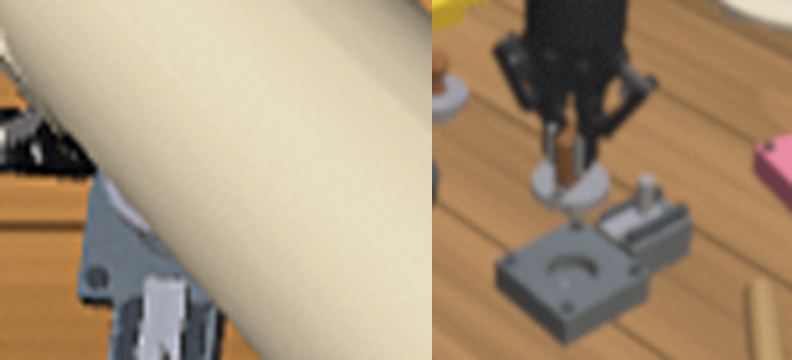

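The arm blocks the top view. The scene view shows the die above and behind the socket, still high. I'll centre it and come down to about 15 mm above the mouth.

```bash
python3 -c "
from h import *
from station import robot,eyes
eyes.grab_frame('scene')
go((.549,.1877,.105),16)"
```

```text
t 7.2 tcp [0.5507 0.183  0.1501] yaw 16.0 F [ 0.26 -0.02 -4.27] gap 0.0151 q7 -112.7
shift [-0.005   0.0003  0.0451] rot [ 0.07 -0.02  0.  ]
```

Emit:
{"op": "move_arm", "data": {
  "steps": [
    [0.005,-0.003,0,0.005,0,0,0],
    [0.005,-0.005,0,0.012,0,0,0],
    [0.005,-0.005,0,0.02,0,0,0],
    [0.005,-0.005,0,0.028,0,0,0],
    [0.005,-0.005,0,0.035,0,0,0],
    [0.005,-0.005,0,0.04,0,0,0],
    [0.005,-0.005,0,0.045,0,0,0],
    [0.005,-0.005,0,0.045,0,0,0]
  ]
}}

```text
time: 8.0
tcp_pos: [0.5491, 0.1883, 0.105]
eef_rot: [[0.276, -0.961, -0.001], [-0.961, -0.276, -0.0], [0.0, 0.001, -1.0]]
ft_force: [0.1, -0.5, -2.5]
finger_gap: 0.0152
```

```bash
python3 - <<'E'
from h import *
from station import robot,eyes
d=eyes.grab_frame("scene"); s=d["frame"]
cv2.imwrite("pics/s6.png",s[...,::-1])
go((.549,.1877,.105),16)
b=cv2.resize(s[190:260,250:330],(800,600),interpolation=cv2.INTER_CUBIC)
cv2.imwrite("pics/a6.png",b[...,::-1])
E
```

```text
t 8.05 tcp [0.5494 0.1884 0.1055] yaw 16.04 F [-0.12  0.51 -3.11] gap 0.0154 q7 -115.3
shift [0.0006 0.0006 0.0005] rot [0.03 0.   0.04]
```

View pics/a6.png

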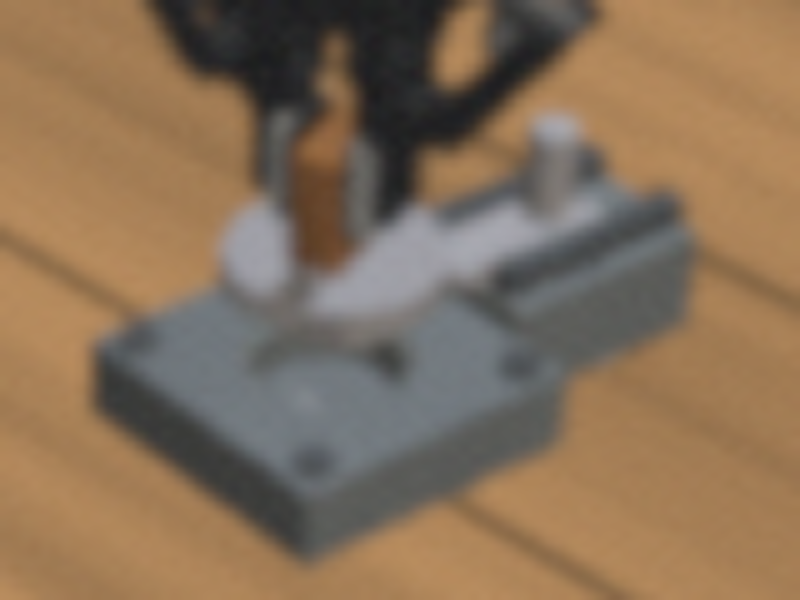

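```bash
python3 - <<'E'
from station import eyes
from h import *
K=None
d=eyes.grab_frame("scene")
px=lambda L,s,o:(np.array(L,float)+.5)/s-.5+np.array(o)
s2=np.array([10,600/70.])
P=cast(d,px([(220,255),(447,255)],s2,(250,190)),.0735); print(P[:,:2],P[:,:2].mean(0),np.linalg.norm(P[0]-P[1]))
# prediction of projections
def pr(p): 
    u=cv2.projectPoints(np.array(p,float).reshape(-1,1,3),d["extrinsics"][:3,:3],d["extrinsics"][:3,3],d["intrinsics"],np.array(d["distortion"]))[0].reshape(-1,2); return (u-np.array([250,190]))*s2
c=np.array([.548,.1878])
th=np.linspace(0,2*np.pi,73)
e=pr(np.c_[c[0]+.03*np.cos(th),c[1]+.03*np.sin(th),0*th+.0735]); print(e.min(0),e.max(0))
e=pr(np.c_[c[0]+.03*np.cos(th),c[1]+.03*np.sin(th),0*th+.0635]); print(e.min(0),e.max(0))
c=np.array([.548,.187]); e=pr(np.c_[c[0]+.023*np.cos(th),c[1]+.023*np.sin(th),0*th+.03]); print("mouth",e.min(0),e.max(0))
for a in (0,16,32): print("slot/key",a,pr([[.548+.0165*np.cos(np.radians(a)),.187+.0165*np.sin(np.radians(a)),.022]]))
E
```

```text
[[0.57129086 0.16818989]
 [0.5283095  0.20860766]] [0.54980018 0.18839878] 0.05899995195652098
[216.83113823 185.9847981 ] [447.64563521 311.92461208]
[216.07541575 211.11077754] [445.76434486 337.4357209 ]
mouth [237.80592475 306.73392899] [411.00257774 404.40920982]
slot/key 0 [[279.91024723 398.51626655]]
slot/key 16 [[293.86307277 404.73803145]]
slot/key 32 [[310.16729994 408.59466546]]
```

The die is centred over the socket to about 1 mm. Next is a slow descent at about 8 mm/s.

Emit:
{"op": "move_arm", "data": {
  "steps": [
    [0.005,0.0006,0.0008,0.0008,0,0,0],
    [0.005,0.0006,0.0008,0.0016,0,0,0],
    [0.005,0.0006,0.0008,0.0024,0,0,0],
    [0.005,0.0006,0.0008,0.0032,0,0,0],
    [0.005,0.0006,0.0008,0.004,0,0,0],
    [0.005,0.0006,0.0008,0.0048,0,0,0],
    [0.005,0.0006,0.0008,0.0056,0,0,0],
    [0.005,0.0006,0.0008,0.0064,0,0,0]
  ]
}}

```text
time: 8.9
tcp_pos: [0.5489, 0.1877, 0.0993]
eef_rot: [[0.276, -0.961, 0.0], [-0.961, -0.276, -0.0], [0.0, -0.0, -1.0]]
ft_force: [0.2, -0.3, -2.3]
finger_gap: 0.0153
```

Emit:
{"op": "move_arm", "data": {
  "steps": [
    [0.005,0,0,0.0008,0,0,0],
    [0.005,0,0,0.0016,0,0,0],
    [0.005,0,0,0.0024,0,0,0],
    [0.005,0,0,0.0032,0,0,0],
    [0.005,0,0,0.004,0,0,0],
    [0.005,0,0,0.0048,0,0,0],
    [0.005,0,0,0.0056,0,0,0],
    [0.005,0,0,0.0064,0,0,0]
  ]
}}

```text
time: 9.7
tcp_pos: [0.549, 0.1878, 0.093]
eef_rot: [[0.276, -0.961, 0.0], [-0.961, -0.276, 0.0], [-0.0, -0.0, -1.0]]
ft_force: [0.2, 0.1, -3.5]
finger_gap: 0.0156
```

```bash
python3 - <<'E'
from h import *
from station import robot,eyes
go((.5488,.1876,.08),16)
d=eyes.grab_frame("scene"); s=d["frame"]
b=cv2.resize(s[190:260,250:330],(800,600),interpolation=cv2.INTER_CUBIC)
cv2.imwrite("pics/a7.png",b[...,::-1])
E
```

```text
t 9.7 tcp [0.549  0.1878 0.093 ] yaw 16.05 F [ 0.22  0.1  -3.53] gap 0.0156 q7 -115.9
shift [0.0001 0.0002 0.013 ] rot [-0.    0.    0.05]
```

View pics/a7.png

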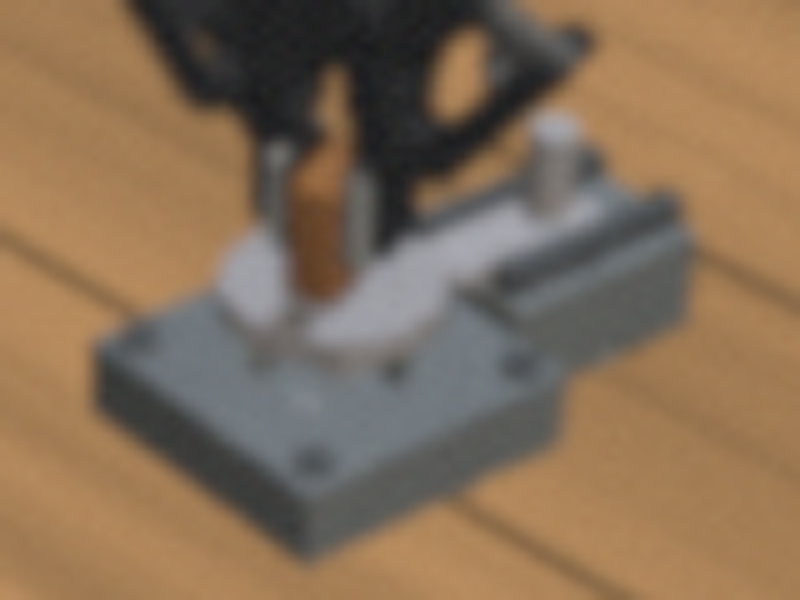

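The flange is level just above the holder with its slot facing the key, so I continue slowly.

Emit:
{"op": "move_arm", "data": {
  "steps": [
    [0.005,0,0,0.0008,0,0,0],
    [0.005,0,0,0.0016,0,0,0],
    [0.005,0,0,0.0024,0,0,0],
    [0.005,0,0,0.0032,0,0,0],
    [0.005,0,0,0.004,0,0,0],
    [0.005,0,0,0.0048,0,0,0],
    [0.005,0,0,0.0056,0,0,0],
    [0.005,0,0,0.0064,0,0,0]
  ]
}}

```text
time: 10.55
tcp_pos: [0.549, 0.1877, 0.0865]
eef_rot: [[0.276, -0.961, 0.0], [-0.961, -0.276, -0.0], [0.0, -0.0, -1.0]]
ft_force: [-0.3, 0.1, -3.4]
finger_gap: 0.0152
```

Emit:
{"op": "move_arm", "data": {
  "steps": [
    [0.005,0,0,0.0006,0,0,0],
    [0.005,0,0,0.0012,0,0,0],
    [0.005,0,0,0.0018,0,0,0],
    [0.005,0,0,0.0024,0,0,0],
    [0.005,0,0,0.003,0,0,0],
    [0.005,0,0,0.0036,0,0,0],
    [0.005,0,0,0.0042,0,0,0],
    [0.005,0,0,0.0042,0,0,0]
  ]
}}

```text
time: 11.35
tcp_pos: [0.5489, 0.1877, 0.0823]
eef_rot: [[0.276, -0.961, -0.0], [-0.961, -0.276, -0.0], [-0.0, 0.0, -1.0]]
ft_force: [0.1, 0.1, -2.8]
finger_gap: 0.0153
```

Emit:
{"op": "move_arm", "data": {
  "steps": [
    [0.005,0,0,0.0004,0,0,0],
    [0.005,0,0,0.0008,0,0,0],
    [0.005,0,0,0.0012,0,0,0],
    [0.005,0,0,0.0016,0,0,0],
    [0.005,0,0,0.002,0,0,0],
    [0.005,0,0,0.0024,0,0,0],
    [0.005,0,0,0.0028,0,0,0],
    [0.005,0,0,0.0028,0,0,0]
  ]
}}

```text
time: 12.15
tcp_pos: [0.5489, 0.1877, 0.0796]
eef_rot: [[0.276, -0.961, -0.0], [-0.961, -0.276, -0.0], [0.0, 0.0, -1.0]]
ft_force: [0.5, -0.4, -3.0]
finger_gap: 0.015
```

Emit:
{"op": "move_arm", "data": {
  "steps": [
    [0.005,0,0,0.0004,0,0,0],
    [0.005,0,0,0.0008,0,0,0],
    [0.005,0,0,0.0012,0,0,0],
    [0.005,0,0,0.0014,0,0,0],
    [0.005,0,0,0.0014,0,0,0],
    [0.005,0,0,0.0014,0,0,0],
    [0.005,0,0,0.0014,0,0,0],
    [0.005,0,0,0.0014,0,0,0]
  ]
}}

```text
time: 12.95
tcp_pos: [0.549, 0.1877, 0.0782]
eef_rot: [[0.276, -0.961, 0.0], [-0.961, -0.276, -0.0], [0.0, -0.0, -1.0]]
ft_force: [-0.5, -0.2, -3.0]
finger_gap: 0.015
```

Emit:
{"op": "move_arm", "data": {
  "steps": [
    [0.005,0,0,0.0003,0,0,0],
    [0.005,0,0,0.0006,0,0,0],
    [0.005,0,0,0.0009,0,0,0],
    [0.005,0,0,0.0012,0,0,0],
    [0.005,0,0,0.0015,0,0,0],
    [0.005,0,0,0.0018,0,0,0],
    [0.005,0,0,0.002,0,0,0],
    [0.005,0,0,0.002,0,0,0]
  ]
}}

```text
time: 13.75
tcp_pos: [0.5489, 0.1877, 0.0762]
eef_rot: [[0.276, -0.961, -0.0], [-0.961, -0.276, -0.0], [0.0, 0.0, -1.0]]
ft_force: [-0.5, 0.1, -2.8]
finger_gap: 0.0152
```

```bash
python3 - <<'E'
from h import *
from station import robot,eyes
go((.5488,.1876,.072),16); print(robot.get_obs()["wrist_torque"])
d=eyes.grab_frame("scene"); s=d["frame"]
b=cv2.resize(s[190:260,250:330],(800,600),interpolation=cv2.INTER_CUBIC)
cv2.imwrite("pics/a8.png",b[...,::-1])
E
```

```text
t 13.75 tcp [0.5489 0.1877 0.0762] yaw 16.04 F [-0.48  0.12 -2.81] gap 0.0152 q7 -116.7
shift [0.     0.0001 0.0042] rot [ 0.   -0.    0.04]
[ 0.00975812 -0.01818926 -0.0090602 ]
```

View pics/a8.png

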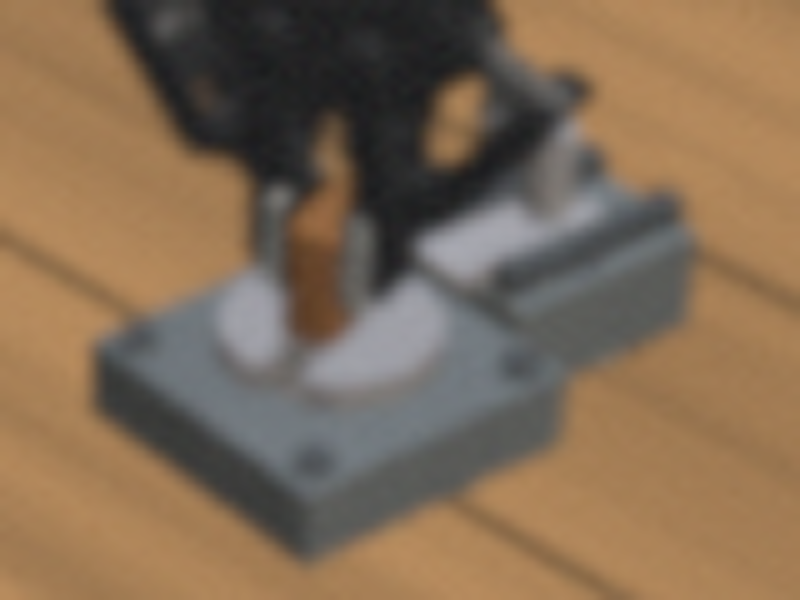

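No contact where the foot would have rested on the key (0.080), so the slot is over it. I carry on at 3 mm/s until the flange lands.

Emit:
{"op": "move_arm", "data": {
  "steps": [
    [0.005,0,0,0.0003,0,0,0],
    [0.005,0,0,0.0006,0,0,0],
    [0.005,0,0,0.0009,0,0,0],
    [0.005,0,0,0.0012,0,0,0],
    [0.005,0,0,0.0015,0,0,0],
    [0.005,0,0,0.0018,0,0,0],
    [0.005,0,0,0.0021,0,0,0],
    [0.005,0,0,0.0024,0,0,0]
  ]
}}

```text
time: 14.6
tcp_pos: [0.549, 0.1877, 0.0738]
eef_rot: [[0.276, -0.961, 0.0], [-0.961, -0.276, 0.0], [-0.0, -0.0, -1.0]]
ft_force: [-0.7, 0.2, -2.6]
finger_gap: 0.0154
```

Emit:
{"op": "move_arm", "data": {
  "steps": [
    [0.005,0,0,0.0002,0,0,0],
    [0.005,0,0,0.0004,0,0,0],
    [0.005,0,0,0.0006,0,0,0],
    [0.005,0,0,0.0008,0,0,0],
    [0.005,0,0,0.001,0,0,0],
    [0.005,0,0,0.0012,0,0,0],
    [0.005,0,0,0.0014,0,0,0],
    [0.005,0,0,0.0014,0,0,0]
  ]
}}

```text
time: 15.4
tcp_pos: [0.5489, 0.1877, 0.0724]
eef_rot: [[0.276, -0.961, -0.0], [-0.961, -0.276, -0.0], [0.0, 0.0, -1.0]]
ft_force: [0.5, 0.2, -3.6]
finger_gap: 0.0149
```

Emit:
{"op": "move_arm", "data": {
  "steps": [
    [0.005,0,0,0.0002,0,0,0],
    [0.005,0,0,0.0004,0,0,0],
    [0.005,0,0,0.0006,0,0,0],
    [0.005,0,0,0.0007,0,0,0],
    [0.005,0,0,0.0007,0,0,0],
    [0.005,0,0,0.0007,0,0,0],
    [0.005,0,0,0.0007,0,0,0],
    [0.005,0,0,0.0007,0,0,0]
  ]
}}

```text
time: 16.2
tcp_pos: [0.549, 0.1878, 0.0721]
eef_rot: [[0.276, -0.961, 0.0], [-0.961, -0.276, -0.0], [0.0, -0.0, -1.0]]
ft_force: [-1.5, -1.0, 5.2]
finger_gap: 0.0148
```

Contact at TCP z 0.0721 with about 8 N. That puts the die's origin at 0.014, the seated height. I'll look before letting go.

```bash
python3 - <<'E'
from h import *
from station import robot,eyes
go((.5488,.1876,.072),16); print(robot.get_obs()["wrist_torque"])
d=eyes.grab_frame("scene"); s=d["frame"]
b=cv2.resize(s[190:260,250:330],(800,600),interpolation=cv2.INTER_CUBIC)
cv2.imwrite("pics/a9.png",b[...,::-1])
E
```

```text
t 16.2 tcp [0.549  0.1878 0.0721] yaw 16.05 F [-1.54 -1.01  5.2 ] gap 0.0148 q7 -116.9
shift [0.0001 0.0002 0.0001] rot [-0.01 -0.01  0.05]
[-0.34118859  0.59774918  0.052306  ]
```

View pics/a9.png

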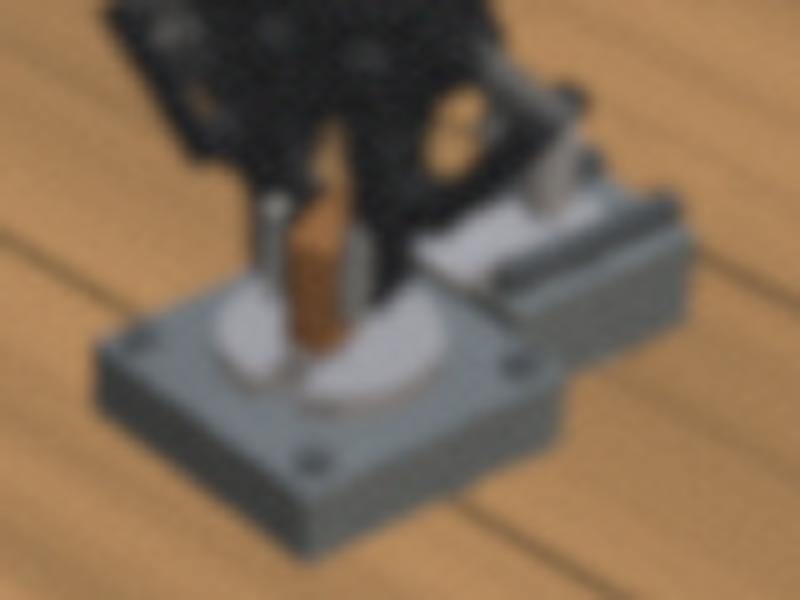

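The flange looks flush on the block with its slot over the key. Now I release it and lift off.

Emit:
{"op": "move_arm", "data": {
  "steps": [
    [0.005,0,0,-0.0003,0,0,0],
    [0.015,0,0,-0.0003,0,0,0],
    [0.022,0,0,-0.0003,0,0,0],
    [0.03,0,0,-0.0003,0,0,0],
    [0.038,0,0,-0.0003,0,0,0],
    [0.044,0,0,-0.0003,0,0,0],
    [0.044,0,0,-0.0003,0,0,0],
    [0.044,0,0,-0.0003,0,0,0]
  ]
}}

```text
time: 17.05
tcp_pos: [0.549, 0.1877, 0.072]
eef_rot: [[0.276, -0.961, 0.0], [-0.961, -0.276, 0.0], [-0.0, -0.0, -1.0]]
ft_force: [0.2, -0.2, 0.2]
finger_gap: 0.0441
```

Emit:
{"op": "move_arm", "data": {
  "steps": [
    [0.044,0,0,-0.005,0,0,0],
    [0.044,0,0,-0.015,0,0,0],
    [0.044,0,0,-0.03,0,0,0],
    [0.044,0,0,-0.045,0,0,0],
    [0.044,0,0,-0.06,0,0,0],
    [0.044,0,0,-0.075,0,0,0],
    [0.044,0,0,-0.09,0,0,0],
    [0.044,0,0,-0.1,0,0,0]
  ]
}}

```text
time: 17.85
tcp_pos: [0.5495, 0.1879, 0.174]
eef_rot: [[0.276, -0.961, 0.002], [-0.961, -0.276, 0.0], [0.0, -0.002, -1.0]]
ft_force: [0.3, 0.1, 0.0]
finger_gap: 0.0438
```

```bash
python3 - <<'E'
from h import *
from station import robot,eyes
go((.42,.1876,.172),16)
d=eyes.grab_frame("scene"); s=d["frame"]
b=cv2.resize(s[190:260,250:330],(800,600),interpolation=cv2.INTER_CUBIC)
cv2.imwrite("pics/b1.png",b[...,::-1])
E
```

```text
t 17.85 tcp [0.5495 0.1879 0.174 ] yaw 16.04 F [0.32 0.1  0.01] gap 0.0438 q7 -112.2
shift [-0.0355  0.1246  0.0018] rot [-0.11 -0.01  0.04]
```

View pics/b1.png

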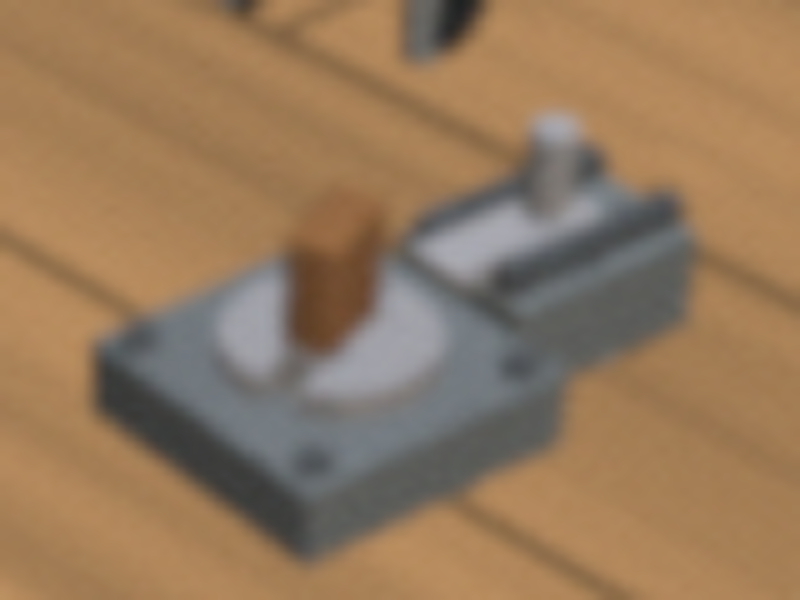

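The die is seated and upright, with nothing touching it. The post shows at (553,150), so I'll take a top view, measure it and line up behind it.

```bash
python3 - <<'E'
from h import *
from station import robot,eyes
d=eyes.grab_frame("scene")
px=lambda L,s,o:(np.array(L,float)+.5)/s-.5+np.array(o)
P=cast(d,px([(555,125)],np.array([10,600/70.]),(250,190)),.0835)[0,:2]; print("post scene",P)
im=cv2.imread("pics/top0_raw.png"); b=cv2.resize(im[180:215,185:220],(560,560),interpolation=cv2.INTER_CUBIC); cv2.imwrite("pics/b2.png",b)
a=np.radians(-5.2); u=np.array([np.cos(a),np.sin(a)]); s=np.array([.548,.1872]); print("post pred",s-.078*u, "start",s-.106*u,"end",s-.08*u)
p=s-.106*u
go((p[0],p[1],.174),0)
E
```

```text
post scene [0.4698804  0.19286749]
post pred [0.47032102 0.19426934] start [0.44243625 0.19680705] end [0.46832925 0.19445061]
t 17.95 tcp [0.55   0.1882 0.174 ] yaw 16.04 F [ 0.06 -0.24  0.4 ] gap 0.0438 q7 -112.2
shift [-0.038   0.101  -0.0003] rot [-0.19  0.02 16.04]
```

View pics/b2.png

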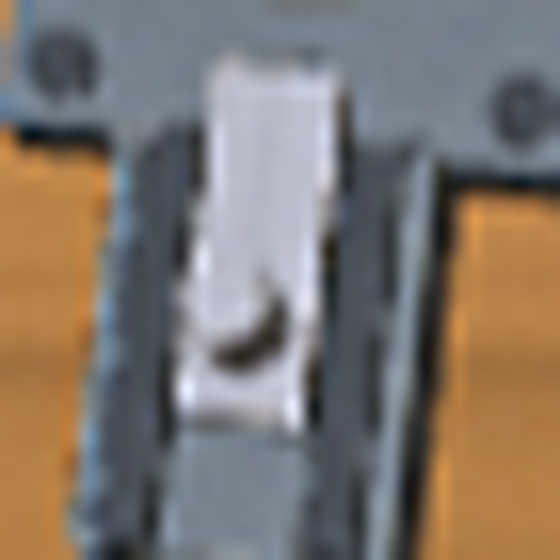

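Emit:
{"op": "move_arm", "data": {
  "steps": [
    [0.02,-0.005,0.015,0,0,0,2],
    [0.0,-0.01,0.03,0,0,0,5],
    [0.0,-0.016,0.045,0,0,0,8],
    [0.0,-0.022,0.06,0,0,0,11],
    [0.0,-0.028,0.075,0,0,0,14],
    [0.0,-0.034,0.09,0,0,0,16],
    [0.0,-0.0375,0.103,0,0,0,16],
    [0.0,-0.0375,0.103,0,0,0,16]
  ]
}}

```text
time: 18.75
tcp_pos: [0.4375, 0.1951, 0.1715]
eef_rot: [[0.003, -1.0, -0.002], [-1.0, -0.003, -0.001], [0.001, 0.002, -1.0]]
ft_force: [1.2, -0.2, -0.2]
finger_gap: -0.0004
```

```bash
python3 - <<'E'
from h import *
from station import robot,eyes
t=eyes.grab_frame("top")["frame"]
go((.440,.1965,.075),0)
cv2.imwrite("pics/b3.png",cv2.resize(t[140:240,150:270],(720,600),interpolation=cv2.INTER_CUBIC)[...,::-1])
E
```

```text
t 18.8 tcp [0.4391 0.1951 0.1719] yaw 0.14 F [ 0.4  -0.59  1.05] gap -0.0002 q7 -130.2
shift [-0.0015 -0.0009  0.0969] rot [ 0.01 -0.03  0.14]
```

View pics/b3.png

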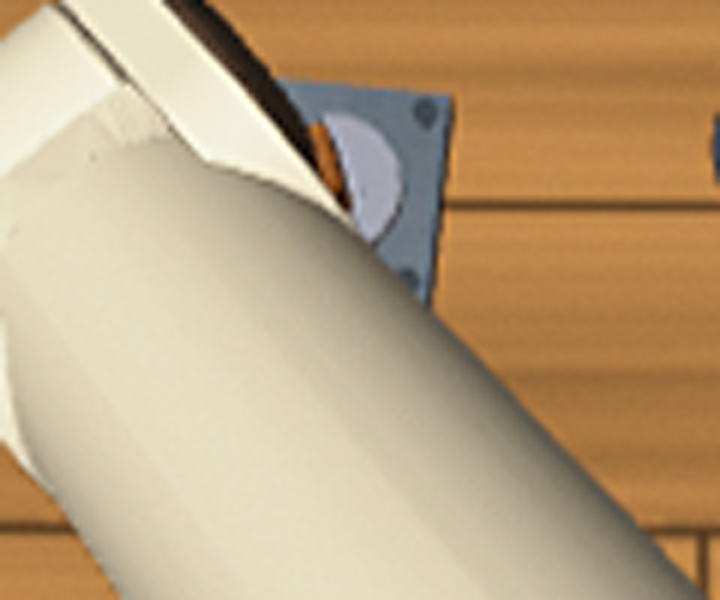

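Emit:
{"op": "move_arm", "data": {
  "steps": [
    [0.0,-0.0015,0,0.012,0,0,0],
    [0.0,-0.0015,0,0.026,0,0,0],
    [0.0,-0.0015,0,0.04,0,0,0],
    [0.0,-0.0015,0,0.054,0,0,0],
    [0.0,-0.0015,0,0.068,0,0,0],
    [0.0,-0.0015,0,0.082,0,0,0],
    [0.0,-0.0015,0,0.092,0,0,0],
    [0.0,-0.0015,0,0.097,0,0,0]
  ]
}}

```text
time: 19.6
tcp_pos: [0.4389, 0.1966, 0.0737]
eef_rot: [[0.001, -1.0, -0.002], [-1.0, -0.001, -0.0], [0.0, 0.002, -1.0]]
ft_force: [-0.5, 0.1, -0.3]
finger_gap: 0.0
```

```bash
python3 - <<'E'
from h import *
from station import robot,eyes
s=eyes.grab_frame("scene")["frame"]
go((.4683,.1945,.075),0)
cv2.imwrite("pics/b4.png",cv2.resize(s[170:260,250:350],(667,600),interpolation=cv2.INTER_CUBIC)[...,::-1])
E
```

```text
t 19.65 tcp [0.4389 0.1966 0.0736] yaw 0.06 F [0.   0.07 0.25] gap 0.0002 q7 -137.8
shift [ 0.0021 -0.0294 -0.0015] rot [ 0.1  -0.03  0.06]
```

View pics/b4.png

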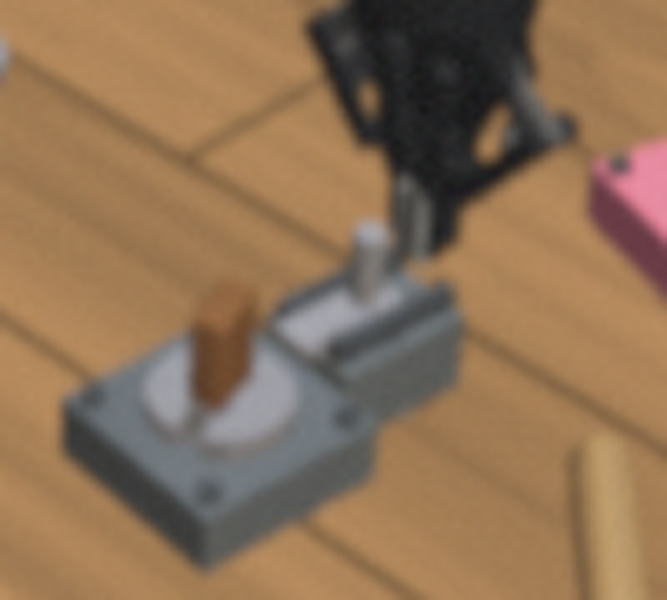

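The closed fingers stand right behind the post. I advance along the bolt's axis.

Emit:
{"op": "move_arm", "data": {
  "steps": [
    [0.0,0.0002,-0.002,0,0,0,0],
    [0.0,0.0004,-0.004,0,0,0,0],
    [0.0,0.0006,-0.006,0,0,0,0],
    [0.0,0.0008,-0.008,0,0,0,0],
    [0.0,0.001,-0.01,0,0,0,0],
    [0.0,0.0011,-0.012,0,0,0,0],
    [0.0,0.0013,-0.014,0,0,0,0],
    [0.0,0.0014,-0.016,0,0,0,0]
  ]
}}

```text
time: 20.45
tcp_pos: [0.455, 0.1953, 0.0749]
eef_rot: [[0.001, -1.0, -0.001], [-1.0, -0.001, -0.001], [0.001, 0.001, -1.0]]
ft_force: [-2.3, 0.4, 1.6]
finger_gap: 0.0001
```

Emit:
{"op": "move_arm", "data": {
  "steps": [
    [0.0,0.0001,-0.001,0,0,0,0],
    [0.0,0.0002,-0.002,0,0,0,0],
    [0.0,0.0003,-0.003,0,0,0,0],
    [0.0,0.0004,-0.004,0,0,0,0],
    [0.0,0.0005,-0.005,0,0,0,0],
    [0.0,0.0005,-0.006,0,0,0,0],
    [0.0,0.0006,-0.007,0,0,0,0],
    [0.0,0.0007,-0.008,0,0,0,0]
  ]
}}

```text
time: 21.25
tcp_pos: [0.4636, 0.1945, 0.0749]
eef_rot: [[0.001, -1.0, -0.0], [-1.0, -0.001, -0.0], [0.0, 0.0, -1.0]]
ft_force: [-2.4, 0.0, -0.4]
finger_gap: -0.0002
```

Emit:
{"op": "move_arm", "data": {
  "steps": [
    [0.0,0.0,-0.0005,0,0,0,0],
    [0.0,0.0001,-0.001,0,0,0,0],
    [0.0,0.0001,-0.0015,0,0,0,0],
    [0.0,0.0002,-0.002,0,0,0,0],
    [0.0,0.0002,-0.0025,0,0,0,0],
    [0.0,0.0003,-0.003,0,0,0,0],
    [0.0,0.0003,-0.0035,0,0,0,0],
    [0.0,0.0003,-0.0035,0,0,0,0]
  ]
}}

```text
time: 22.05
tcp_pos: [0.4672, 0.1942, 0.0749]
eef_rot: [[0.001, -1.0, -0.0], [-1.0, -0.001, -0.0], [0.0, 0.0, -1.0]]
ft_force: [-2.8, -1.7, 0.1]
finger_gap: 0.0001
```

```bash
python3 - <<'E'
from h import *
from station import robot,eyes
s=eyes.grab_frame("scene")["frame"]
go((.4683,.1945,.075),0)
cv2.imwrite("pics/b5.png",cv2.resize(s[170:260,250:350],(667,600),interpolation=cv2.INTER_CUBIC)[...,::-1])
E
```

```text
t 22.1 tcp [0.4672 0.1942 0.075 ] yaw 0.03 F [-1.68 -1.52  0.73] gap -0.0001 q7 -136.0
shift [-0.0003 -0.0011 -0.    ] rot [-0.   -0.01  0.03]
```

View pics/b5.png

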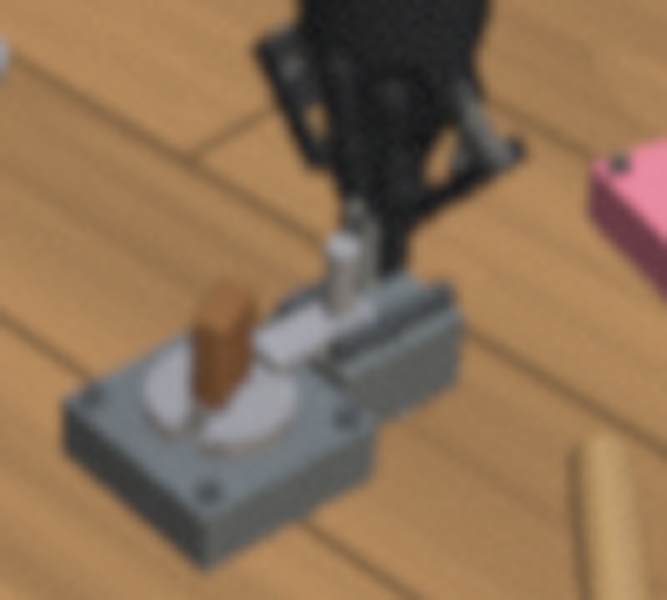

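The tongue now covers the flange's edge, around (285,345), and the push force is still at the sliding level. I keep pushing gently until it hits the stop.

Emit:
{"op": "move_arm", "data": {
  "steps": [
    [0.0,0.0,-0.0004,0,0,0,0],
    [0.0,0.0001,-0.0008,0,0,0,0],
    [0.0,0.0001,-0.0012,0,0,0,0],
    [0.0,0.0001,-0.0016,0,0,0,0],
    [0.0,0.0002,-0.002,0,0,0,0],
    [0.0,0.0002,-0.002,0,0,0,0],
    [0.0,0.0002,-0.002,0,0,0,0],
    [0.0,0.0002,-0.002,0,0,0,0]
  ]
}}

```text
time: 22.9
tcp_pos: [0.4679, 0.1941, 0.0749]
eef_rot: [[0.001, -1.0, -0.002], [-1.0, -0.001, -0.001], [0.001, 0.002, -1.0]]
ft_force: [-6.3, -2.0, 3.0]
finger_gap: 0.0001
```

Emit:
{"op": "move_arm", "data": {
  "steps": [
    [0.0,0.0,-0.0003,0,0,0,0],
    [0.0,0.0,-0.0006,0,0,0,0],
    [0.0,0.0,-0.001,0,0,0,0],
    [0.0,0.0,-0.0013,0,0,0,0],
    [0.0,0.0,-0.0013,0,0,0,0],
    [0.0,0.0,-0.0013,0,0,0,0],
    [0.0,0.0,-0.0013,0,0,0,0],
    [0.0,0.0,-0.0013,0,0,0,0]
  ]
}}

```text
time: 23.7
tcp_pos: [0.468, 0.1941, 0.0748]
eef_rot: [[0.002, -1.0, -0.004], [-1.0, -0.002, -0.002], [0.002, 0.004, -1.0]]
ft_force: [-10.0, -2.2, 7.4]
finger_gap: 0.0004
```

10 N with no further travel means it is against the stop. I back off and lift away.

Emit:
{"op": "move_arm", "data": {
  "steps": [
    [0.0,0.0,0.001,0,0,0,0],
    [0.0,-0.0003,0.005,0,0,0,0],
    [0.0,-0.001,0.01,0,0,0,0],
    [0.0,-0.0015,0.016,0,0,0,0],
    [0.0,-0.002,0.022,0,0,0,0],
    [0.0,-0.002,0.025,-0.005,0,0,0],
    [0.0,-0.002,0.025,-0.02,0,0,0],
    [0.0,-0.002,0.025,-0.04,0,0,0]
  ]
}}

```text
time: 24.5
tcp_pos: [0.445, 0.1962, 0.1158]
eef_rot: [[0.001, -1.0, -0.001], [-1.0, -0.001, -0.0], [0.0, 0.001, -1.0]]
ft_force: [0.2, -0.2, 0.9]
finger_gap: -0.0002
```

Emit:
{"op": "move_arm", "data": {
  "steps": [
    [0.0,0,0,-0.02,0,0,0],
    [0.0,0,0,-0.05,0,0,0],
    [0.0,0.03,0,-0.08,0,0,0],
    [0.0,0.07,0,-0.1,0,0,0],
    [0.0,0.11,0,-0.12,0,0,0],
    [0.0,0.15,0,-0.12,0,0,0],
    [0.0,0.19,0,-0.12,0,0,0],
    [0.0,0.23,0,-0.12,0,0,0]
  ]
}}

```text
time: 25.3
tcp_pos: [0.4459, -0.0354, 0.2368]
eef_rot: [[0.001, -1.0, 0.003], [-1.0, -0.001, -0.001], [0.001, -0.003, -1.0]]
ft_force: [0.9, -0.5, 0.1]
finger_gap: 0.0003
```

Emit:
{"op": "move_arm", "data": {
  "steps": [
    [0.0,0.03,0,0,0,0,0],
    [0.0,0.07,0,0,0,0,0],
    [0.0,0.11,0,0,0,0,0],
    [0.0,0.13,0,0,0,0,0],
    [0.0,0.13,0,0,0,0,0],
    [0.0,0.13,0,0,0,0,0],
    [0.0,0.13,0,0,0,0,0],
    [0.0,0.13,0,0,0,0,0]
  ]
}}

```text
time: 26.1
tcp_pos: [0.4459, -0.1624, 0.2354]
eef_rot: [[0.003, -1.0, 0.001], [-1.0, -0.003, 0.0], [-0.0, -0.001, -1.0]]
ft_force: [0.1, 0.1, 0.9]
finger_gap: -0.0
```

```bash
python3 - <<'E'
from h import *
from station import robot,eyes
go((.44,-.1,.2),0)
s=eyes.grab_frame("scene"); t=eyes.grab_frame("top")
a=cv2.resize(s["frame"][180:270,245:335],(400,400),interpolation=cv2.INTER_CUBIC)
b=cv2.resize(t["frame"][135:235,160:260],(400,400),interpolation=cv2.INTER_CUBIC)
cv2.imwrite("pics/c1.png",np.hstack([a,b])[...,::-1])
cv2.imwrite("pics/c2.png",cv2.resize(t["frame"],(800,600))[...,::-1])
E
```

```text
t 26.1 tcp [ 0.4459 -0.1624  0.2354] yaw 0.18 F [0.08 0.14 0.92] gap -0.0 q7 -78.2
shift [-0.0624  0.0058  0.0354] rot [-0.03  0.01  0.18]
```

View pics/c1.png

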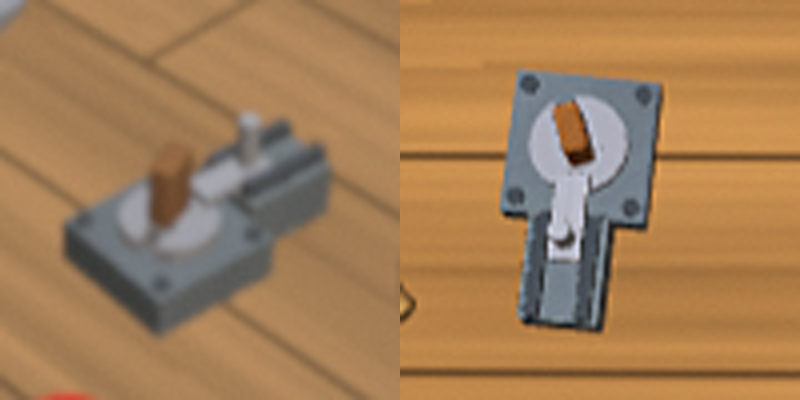

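View pics/c2.png

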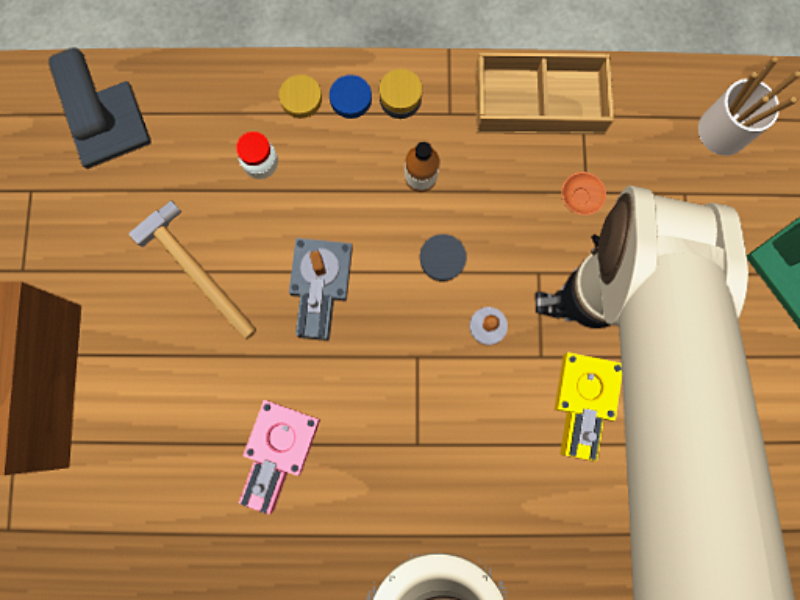

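The die is flush, the tongue at (570,185) in the right crop covers the flange, and the bystanders still in view haven't moved. The arm is clear, so I hand in.

```bash
python3 -c "
from station import order
print(order.sign_off())"
```

```text
the job is handed in; nothing more can be done
None
```

The slotted die is fully home in the grey holder and the locking bolt is all the way in over its flange. I handed the job in at about 26 s, with the arm clear of everything.

- **Fit:** The top camera showed the key at about 16°, so I pre-turned the die to that angle and lowered it at no more than about 8 mm/s. The slot went over the key first time, so I never had to press and turn to find it. The flange landed with about 8 N at the seated height (die origin 14 mm above the holder's underside).
- **Bolt:** It slid at about 2–3 N and then stopped hard, reaching 10 N with no further movement, where the post position for 16 mm of travel predicted.
- **Last checks:** The final pictures show the flange flush and the tongue over its edge. Every bystander I could see was where it started. The arm hid the square die in the last top view, so I did not re-check that one; the arm only passed well above its area. No check failed or disagreed.

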